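Park the driver caddy in its bay

ROBOT

A 7-joint arm with a two-finger parallel gripper is mounted at the origin on the work surface. World frame = base frame: x ahead of the robot, y to its left, z up, the work surface at z = 0. Lengths are in mm, angles in degrees, forces in N, time in s.
With the tool pointing down it reaches from about 350 to 900 mm from the base axis. Payload 7.2 kg.
Tool frame: the origin (TCP) lies midway between the tips of the shut fingers; the grasp point (between the pads) lies 19 mm behind it; z points along the fingers, y is the line along which they close (so a half turn about z gives the same grasp; the last joint's range is limited). The gripper opens to 85 mm and grips with 20 to 120 N. Pads are 22 mm wide; open, the fingers measure 114 mm over their backs; the gripper's body (76 mm by 85 mm) begins 54 mm behind the grasp point. The pads swing forward as they close: fully open they stand 13 mm farther back than shut.
Start: joints at [-80.455, 23.554, -0.728, 91.456, 0.321, 64.991, -4.71], TCP at [145.415, 607.851, 231.297] pointing down, gripper open.
Joint ranges: [-169.25, 169.25], [-16.82, 113.86], [-84.01, 82.57], [7.8, 145.47], [-59.2, 239.2], [7.22, 106.19], [-163.78, 163.78]. Speed limits (degrees/s): [136.94, 136.94, 172.46, 172.46, 180, 180, 180].

INTERFACE

Orientations are given as a 3x3 rotation matrix whose columns are the frame's x, y, z axes.
In Python, from cell import r gives the robot as it stands.
- The arm moves only by the tool play_rows, never from a script. Its argument "increments" is a list of rows, each a list of 5 numbers: the opening, from -1 (shut) to 1 (fully open), so that 0 is half open, then the shift along the tool's x, y, z in m, then the turn about the tool's z in degrees. A call has exactly 5 rows; each row is the pose to reach, as a shift and turn from the pose commanded when the call began, along the tool's axes at that moment; what a row does not reach only later rows make up. A row lasts 1/12 s, in which the tool goes at most 41.7 mm and 7.16 degrees, less where a joint would pass 70% of its speed; a pose out of reach is approached as far as the arm can. A call with a gripper value outside its range is refused whole. The fingers move at their own pace and stop on an object; the grip force is fixed at half the most. Time passes only in rows, so rows that repeat a pose let the fingers close, or fill a call up. It gives the time, the measured TCP pose, the force, the opening and the grip force at its end, in the units of the state.
- r.read_state(): the state, without advancing time (a new reading comes with each control period).
- r.capture(name): name is "side" or "top" or "wrist"; returns the picture (400x640x3 uint8, red, green, blue); there is no depth.
- r.camera_info(name): a dict with "vertical_fov" (degrees; the focal length in pixels is half the picture's height over the tangent of half this angle, whatever the lens; pixels are square), "cx", "cy" (the principal point, pixels), "R" (3x3) and "t" (3): a world point X has camera coordinates R X + t. Camera axes: x right, y down, z forward; pixel columns grow to the right and rows downward; lengths in mm; the calibration is good to about 2 mm. A picture is of the moment at which its call begins: read the wrist's pose just before it. camera_info takes no time and is no camera call; for the wrist camera it gives the pose at the moment of the call.
- r.finish_job(): hands the job in; it is judged then, once.
The state is a dict: "t": time; "q": joint angles; "joint_velocities": joint speeds; "joint_torque": joint torques, N m; "eef_pos": TCP position; "tool_rot": TCP orientation; "ft_force": force on the tool from outside, world axes, zero at the start; "wrist_torque": the same for the moment, N m; "finger_gap": finger opening in mm; "gripper_force": force on a finger pad.
Only numpy, scipy, OpenCV 4.12 (cv2) and the standard library are available. Lean on these libraries where they do the work, as an engineer would, in place of code of your own. Each camera call takes 0.05 s, during which the arm holds its last target. There are 200 camera calls.

TASK

Take the little wheeled caddy by its orange handle and roll it forward, all wheels on the bench, until both front swivel castors trail straight behind their pivots; only then steer it nose first between the aluminium rails of the yellow-marked bay. Push its nose gently home until the red sprung stop gives a little and pushes back clearly (5 to 10 N), hold it there for a moment, then let go so that it stays parked straight with its nose touching the stop and castors still trailing. Never press or scrape the bay hard (20 N is too much), keep the LED driver on the caddy, and leave the other things on the bench alone.

Things in the scene. Friction and masses are not known exactly. Their poses are not given: they have to be found in the camera images.
- caddy: Wheeled caddy (lengths here in mm): aluminium deck 200 x 120, 44 to 50 above the bench, lips to 64; two fixed rear wheels (x = -70), two orange front swivel castors (pivots x = +62, y = +-40; wheels 35 across trailing 16). With the driver 0.65 to 1 kg; rolling drag 1 to 2 N, more while castors swing. Origin on the bench under the deck's centre; x forward to the nose, y to its left, z up.
- handle (a point): Middle of the orange push bar: a level round bar 14 thick, 110 long along the caddy's y, 115 above the bench, 115 behind the caddy's origin; axes as the caddy's. Its two uprights stand at y = +-45; nothing is above it, so it can be pinched from above at its middle.
- nose (a point): Middle of the front face of the rubber nose strip: x = +106 from the caddy's origin, 53 above the bench; the strip is 112 wide, from 44 to 62 high. Axes as the caddy's.
- castor_l (a joint): Swivel angle (rad) of the left front castor: 0 = trailing straight behind its pivot, positive counter-clockwise from above, limits +-2.9. Turned sideways it reaches up to 14 beyond the deck. Rolling 60 to 80 mm straight forward brings it near 0; within 0.25 counts as straight.
- castor_r (a joint): The same for the right front castor.
- driver: LED driver, a loose ribbed aluminium box 140 x 62 x 34 mm high that lies along the caddy on its deck (top at 84 mm above the bench); origin at the middle of its underside, x along its length.
- bay: Parking bay fixed to the bench: two aluminium rails, 56 high, 128 apart inside (4 free each side of the deck), from x = -165 to 0, flared out by 0.5 rad in front of that to 175 apart at x = -209; yellow floor lines. Origin on the bench on the centre line at the rails' far end; x along the rails, the way the caddy drives in; y left, z up.
- stop: Grey stop housing at the bay's end, origin as the bay's. From it a sprung red stop bar (96 wide, 35 to 65 high) stands out towards the mouth; it was clamped by hand, so its face is anywhere from x = 0 to -30 (bay frame) and is not measured: find it by feel or by eye. Under push the bar yields 1 mm per 4 N, damped, at most 7 mm, and springs back.
- pliers: Bystander, to be left alone: orange-handled cutting pliers lying on the bench.
- stripper: Bystander, to be left alone: green-handled wire stripper lying on the bench.
- screwdriver: Bystander, to be left alone: screwdriver with an amber handle, lying.
- partsbox: Bystander, to be left alone: open yellow parts box, 100 x 150 x 60 high.
- flask: Bystander, to be left alone: white plastic bottle, 64 across, 160 high, upright.
- switch: Bystander, to be left alone: red and white switch module, 75 x 34 x 34 high, lying on a piece of cardboard.
- spool: Bystander, to be left alone: blue wire spool standing on end, 72 across, 50 high.

How it is judged:
By the outcome, as a careful person would: the job done as asked, in the order asked, and still so for the second after the job is handed in, with the robot touching nothing.
It also fails if it takes over 64 s, if anything falls off the work surface, if the arm or the gripper's body presses on something with over 40 N, if the wrist force passes 120 N, or if a joint passes its speed limit or range.

## Working session

There is one attempt and no reset: what is moved stays moved. The work goes in short steps, Python scripts to look and compute and a tool call to move; the robot and the scene stay as the last step left them, time stands still between calls to the robot, and variables do not carry over. Pictures are saved under pics/ and viewed, at most 10 in all, crops included, and the job is handed in when it is done.

Besides the shell and the picture viewer there is one more tool, called after "Emit:" as name([rows], argument=value, ...), one row to a line, values as JSON. play_rows: Moves the arm, as the interface text tells. Its arguments: {"type":"object","properties":{"increments":{"type":"array","items":{"type":"array","items":{"type":"number"}}}},"required":["increments"]}

```bash
mkdir -p pics; ls; python3 - <<'E'
from cell import r
import cv2,numpy as np
s=r.read_state()
print(s['t'],s['eef_pos'],np.round(s['tool_rot'],3).tolist(),s['ft_force'],s['finger_gap'])
for n in ['top','side']:
    i=r.camera_info(n);print(n,i)
    cv2.imwrite(f'pics/{n}0.png',cv2.cvtColor(r.capture(n),cv2.COLOR_RGB2BGR))
E
```

```text
pics
0.0 [145.35180272 607.34842032 230.45193483] [[-0.973, 0.233, -0.0], [0.233, 0.973, -0.002], [-0.0, -0.002, -1.0]] [0.06262478 0.31718156 0.38399267] 85.49674135504009
top {'vertical_fov': 46.21323654603741, 'cx': 324.97640935023657, 'cy': 199.21347930218138, 'R': array([[-0.02776222, -0.99957308, -0.00910577],
       [-0.99524247,  0.02849069, -0.09317029],
       [ 0.09338995,  0.00647584, -0.99560855]]), 't': array([  83.08092957,  555.95060944, 1440.43135143])}
side {'vertical_fov': 48.18288342532292, 'cx': 311.7011696352472, 'cy': 201.24894027866407, 'R': array([[ 0.96838193, -0.24874164,  0.0190795 ],
       [-0.15964887, -0.67666568, -0.71877382],
       [ 0.19169942,  0.69300156, -0.69498214]]), 't': array([-505.13230937,  171.74379433, 1373.64111011])}
```

View pics/top0.png

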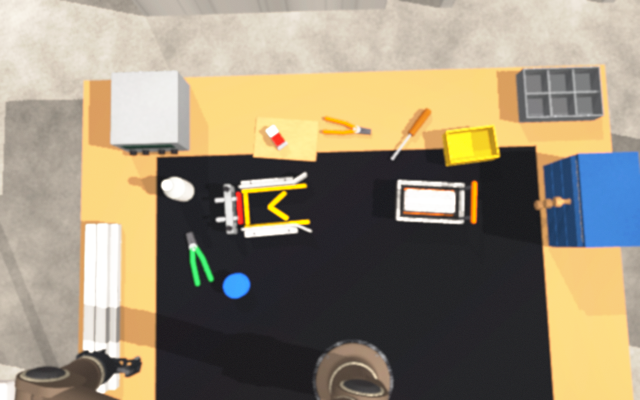

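View pics/side0.png

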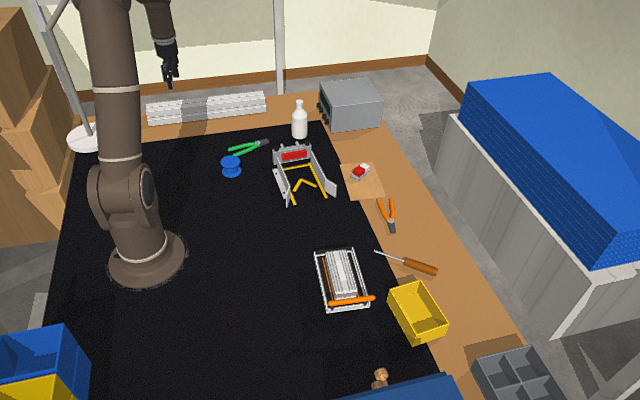

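Top view: caddy at about (433,202), nose left at col 396, orange bar at (474,202). The bay spans cols 240-310 with its mouth at the right, and the red stop is at (240,208). I'll zoom in for edges.

```bash
cat > h.py <<'E'
import numpy as np,cv2
from cell import r
def ray(i,u,v,z):
    f=200/np.tan(np.radians(i['vertical_fov']/2))
    d=i['R'].T@np.array([(u-i['cx'])/f,(v-i['cy'])/f,1]); c=-i['R'].T@i['t']
    return c+d*(z-c[2])/d[2]
def proj(i,X):
    f=200/np.tan(np.radians(i['vertical_fov']/2))
    p=i['R']@np.array(X,float)+i['t']; return np.array([i['cx']+f*p[0]/p[2],i['cy']+f*p[1]/p[2]])
def avg(n,k=1):
    a=np.mean([r.capture(n).astype(float) for _ in range(k)],0)
    return cv2.cvtColor(a.astype(np.uint8),cv2.COLOR_RGB2BGR)
E
python3 - <<'E'
from h import *
im=cv2.imread('pics/top0.png')
a=cv2.resize(im[165:245,205:325],None,fx=6.6,fy=6.6,interpolation=cv2.INTER_CUBIC)[:290*2]
b=cv2.resize(im[170:235,385:490],None,fx=6,fy=6,interpolation=cv2.INTER_CUBIC)
cv2.imwrite('pics/bay.png',a);cv2.imwrite('pics/cad.png',b)
i=r.camera_info('top')
hsv=cv2.cvtColor(im,cv2.COLOR_BGR2HSV)
m=cv2.inRange(hsv,(5,150,120),(18,255,255)); m[:,:460]=0;m[:,490:]=0;m[:170]=0;m[240:]=0
v,u=np.nonzero(m);print('bar',len(u),cv2.minAreaRect(np.c_[u,v].astype(np.float32)),u.mean(),v.mean(),ray(i,u.mean(),v.mean(),118))
E
```

```text
bar 197 ((473.5, 201.5), (43.0, 7.0), 90.0) 473.24873096446703 201.78680203045684 [ 529.52072249 -366.216703    118.        ]
```

View pics/bay.png

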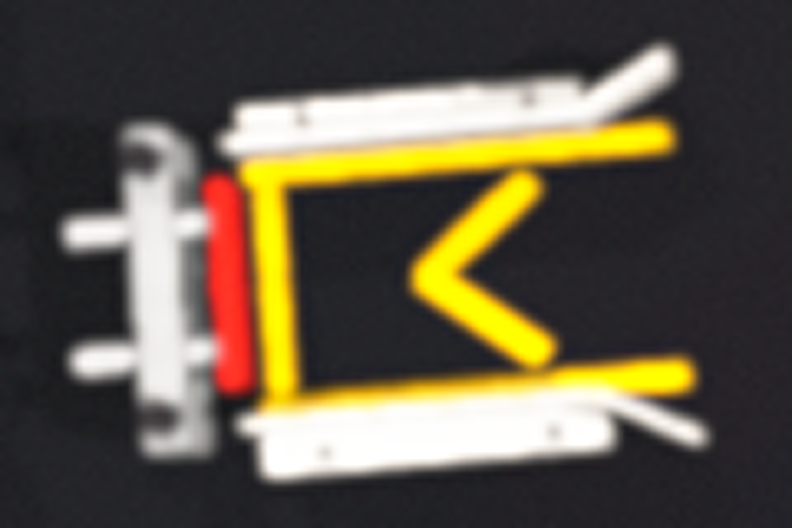

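View pics/cad.png

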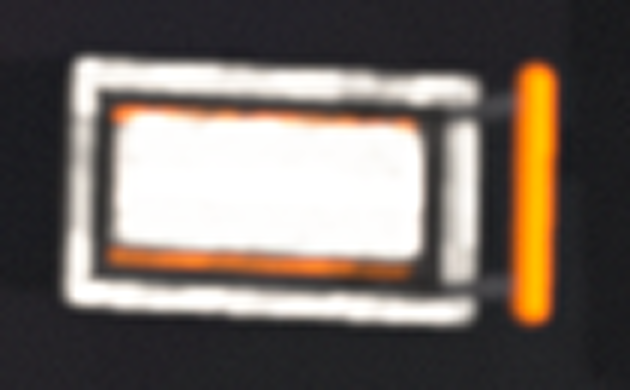

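```bash
cat > meas.py <<'E'
from h import *
from scipy.optimize import least_squares
def cross(p,c0,rev=False):
    # first 50% upward crossing along profile p (coordinate offset c0); rev: from the end
    if rev: p=p[::-1]
    lo,hi=np.percentile(p,5),np.percentile(p,95); h=(lo+hi)/2
    k=np.argmax(p>h)
    if k==0: return np.nan
    x=k-1+(h-p[k-1])/(p[k]-p[k-1])
    return c0+(len(p)-1-x if rev else x)
def world(i,pts,z): return np.array([ray(i,u,v,z)[:2] for u,v in pts if np.isfinite(u+v)])
def fit(P): # robust line: point, direction
    vx,vy,x,y=cv2.fitLine(P.astype(np.float32),cv2.DIST_HUBER,0,.01,.01).ravel(); return np.array([x,y]),np.array([vx,vy])
E
python3 - <<'E'
from meas import *
i=r.camera_info('top'); im=avg('top',4).astype(float); np.save('top0.npy',im)
B,G,R=im[...,0],im[...,1],im[...,2]
Y=np.minimum(R,G)-B
up=world(i,[(u,cross(Y[182:197,u],182,True)) for u in range(252,303)],0)
lo=world(i,[(u,cross(Y[215:232,u],215)) for u in range(252,306)],0)
red=R-np.maximum(G,B)
rr=range(194,221)
rf=world(i,[(cross(red[v,228:256],228,True),v) for v in rr],65)
rb=world(i,[(cross(red[v,228:256],228),v) for v in rr],65)
c=np.nanmean
rows=red[185:230,236:245].max(1)
e=[cross(rows,185),cross(rows,185,True)]
print('red ends',ray(i,238,e[0],65),ray(i,241,e[1],65))
for n,P in dict(up=up,lo=lo,rf=rf,rb=rb).items():
    p,d=fit(P); 
    s=d if d[1]>0 or n[0]=='r' else -d
    print(n,p,d, 'ang',np.degrees(np.arctan2(s[1],s[0])))
# caddy
W=im.min(2)
front=world(i,[(cross(W[v,385:405],385),v) for v in range(185,216)],64)
top=world(i,[(u,cross(W[170:190,u],170)) for u in range(400,460)],64)
bot=world(i,[(u,cross(W[212:236,u],212,True)) for u in range(400,460)],64)
O=R-B
bar=world(i,[((cross(O[v,465:485],465)+cross(O[v,465:485],465,True))/2,v) for v in range(184,221)],117)
col=O[172:232,471:476].mean(1); print('bar ends',ray(i,473.5,cross(col,172),115),ray(i,473.5,cross(col,172,True),115))
for n,P in dict(front=front,top=top,bot=bot,bar=bar).items():
    p,d=fit(P);s=d if d[1]>0 else -d
    print(n,p,d,'ang',np.degrees(np.arctan2(s[1],s[0])))
E
```

```text
red ends [586.89291888 332.17405776  65.        ] [486.07248681 324.1041542   65.        ]
up [595.79767 199.12007] [ 0.05972996 -0.99821454] ang 93.42432
lo [494.08084 220.39597] [ 0.05618005 -0.99842066] ang 93.22057
rf [537.88043 319.79922] [0.99817795 0.06033869] ang 3.4592533
rb [535.6165 337.6564] [0.99785626 0.06544404] ang 3.7523487
bar ends [ 592.40447059 -371.46823293  115.        ] [ 467.12780558 -364.29486259  115.        ]
front [ 543.2407  -148.61646] [ 0.9968737  -0.07901192] ang 175.46822
top [ 602.09406 -251.02356] [0.07964899 0.99682295] ang 85.4316
bot [ 475.9937  -239.46707] [0.07884853 0.9968866 ] ang 85.477615
bar [ 545.444   -369.02957] [ 0.996587   -0.08254954] ang 175.26488
```

Emit:
play_rows([
  [0.2,-0.0242,-0.0222,0,0],
  [0.2,-0.0484,-0.0444,0,0],
  [0.2,-0.0726,-0.0666,0,0],
  [0.2,-0.0968,-0.0888,0,0],
  [0.2,-0.121,-0.111,0,0],
])

```text
t: 0.72
eef_pos: [237.9, 470.4, 231.3]
tool_rot: [[-0.973, 0.233, 0.0], [0.233, 0.973, 0.0], [-0.0, 0.0, -1.0]]
ft_force: [1.9, 0.3, -0.2]
finger_gap: 51.4
gripper_force: 0.0
```

Emit:
play_rows([
  [0.2,-0.0242,-0.0222,0,0],
  [0.2,-0.0484,-0.0444,0,0],
  [0.2,-0.0726,-0.0666,0,0],
  [0.2,-0.0968,-0.0888,0,0],
  [0.2,-0.121,-0.111,0,0],
])

```text
t: 1.13
eef_pos: [329.8, 334.2, 231.5]
tool_rot: [[-0.973, 0.233, 0.0], [0.233, 0.973, 0.001], [-0.0, 0.001, -1.0]]
ft_force: [0.7, 0.2, 0.3]
finger_gap: 51.3
gripper_force: 0.0
```

Emit:
play_rows([
  [0.2,-0.0242,-0.0222,0,0],
  [0.2,-0.0484,-0.0444,0,0],
  [0.2,-0.0726,-0.0666,0,0],
  [0.2,-0.0968,-0.0888,0,0],
  [0.2,-0.121,-0.111,0,0],
])

```text
t: 1.55
eef_pos: [421.6, 198.1, 231.6]
tool_rot: [[-0.973, 0.233, 0.0], [0.233, 0.973, 0.001], [-0.0, 0.001, -1.0]]
ft_force: [-0.3, 0.4, 0.0]
finger_gap: 51.3
gripper_force: 0.0
```

Emit:
play_rows([
  [0.2,-0.0159,-0.0351,0,0],
  [0.2,-0.0318,-0.0702,0,0],
  [0.2,-0.0477,-0.1053,0,0],
  [0.2,-0.0636,-0.1404,0,0],
  [0.2,-0.0793,-0.1757,0,0],
])

```text
t: 1.97
eef_pos: [457.3, 8.4, 231.6]
tool_rot: [[-0.973, 0.232, 0.001], [0.232, 0.973, 0.0], [-0.001, 0.001, -1.0]]
ft_force: [0.8, 0.5, 0.3]
finger_gap: 51.3
gripper_force: 0.0
```

Emit:
play_rows([
  [0.2,-0.0159,-0.0351,0,0],
  [0.2,-0.0318,-0.0702,0,0],
  [0.2,-0.0477,-0.1053,0,0],
  [0.2,-0.0636,-0.1404,0,0],
  [0.2,-0.0793,-0.1757,0,0],
])

```text
t: 2.38
eef_pos: [493.6, -180.9, 231.5]
tool_rot: [[-0.973, 0.232, 0.001], [0.232, 0.973, 0.0], [-0.001, 0.0, -1.0]]
ft_force: [0.3, -0.5, 0.3]
finger_gap: 51.1
gripper_force: 0.0
```

Emit:
play_rows([
  [0.2,-0.0159,-0.0351,0,-1.8],
  [0.2,-0.0318,-0.0702,0,-3.6],
  [0.2,-0.0477,-0.1053,0,-5.4],
  [0.2,-0.0636,-0.1404,0,-7.2],
  [0.2,-0.0793,-0.1757,0,-9],
])

```text
t: 2.8
eef_pos: [530.0, -370.1, 231.1]
tool_rot: [[-0.997, 0.075, 0.0], [0.075, 0.997, 0.0], [-0.0, 0.0, -1.0]]
ft_force: [-0.1, 0.0, 0.9]
finger_gap: 50.9
gripper_force: 0.0
```

```bash
python3 - <<'E'
from meas import *
s=r.read_state(); i=r.camera_info('wrist'); im=avg('wrist'); cv2.imwrite('pics/w1.png',im)
print(s['t'],s['eef_pos'],s['q'],np.round(s['tool_rot'],4).tolist())
print(i['vertical_fov'],i['cx'],i['cy'],-i['R'].T@i['t'],np.round(i['R'],3).tolist())
print(proj(i,[529.5,-368,115]),proj(i,[584,-372,115]),proj(i,[475,-364,115]),proj(r.camera_info('top'),s['eef_pos']))
E
```

```text
2.8 [ 529.98328559 -370.07925839  231.09799435] [  8.62870038  27.91547387  32.19733359  89.91041634 -15.77637089
  66.75776076 129.75588817] [[-0.9971, 0.0755, 0.0001], [0.0755, 0.9971, 0.0004], [-0.0001, 0.0004, -1.0]]
68.22292192433841 324.9317124574248 197.98142741010255 [ 455.44779862 -364.49965341  374.83137424] [[0.076, 0.997, -0.001], [0.954, -0.073, 0.291], [0.29, -0.023, -0.957]]
[327.60253735 192.88063595] [327.61999913 247.13527136] [327.5828926  131.84336699] [487.57457522 197.87650763]
```

View pics/w1.png

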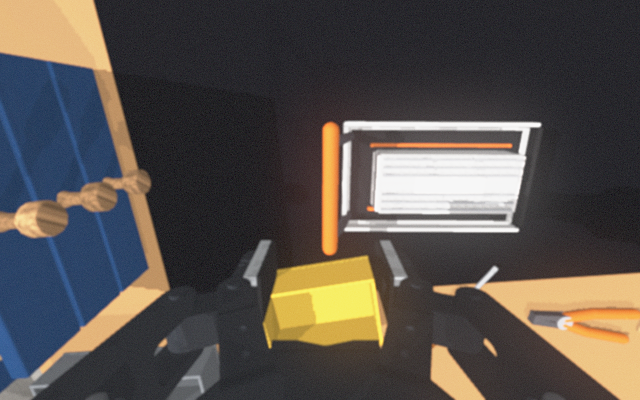

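Emit:
play_rows([
  [0.2,0.001,0.002,0.02,0],
  [0.2,0.002,0.0033,0.04,0],
  [0.2,0.0022,0.0033,0.06,0],
  [0.2,0.0022,0.0033,0.08,0],
  [0.2,0.0022,0.0033,0.09,0],
])

```text
t: 3.27
eef_pos: [526.9, -364.0, 138.7]
tool_rot: [[-0.997, 0.077, -0.003], [0.077, 0.997, 0.002], [0.003, 0.001, -1.0]]
ft_force: [-0.3, 0.3, -0.8]
finger_gap: 51.5
gripper_force: 0.0
```

```bash
python3 - <<'E'
from meas import *
s=r.read_state(); i=r.camera_info('wrist'); im=avg('wrist').astype(float); cv2.imwrite('pics/w2.png',im)
O=im[...,2]-im[...,0]
print(s['t'],s['eef_pos'],proj(i,[528,-366.5,115]))
m=((O>110)&(np.abs(im[...,1]-0.45*im[...,2])<60)).astype(np.uint8)
n,l,st,c=cv2.connectedComponentsWithStats(m)
for k in range(1,n):
    if st[k,4]>400: print(st[k],c[k],ray(i,*c[k],115))
E
```

```text
3.2667 [ 526.90009266 -364.02875942  138.71729734] [321.5669339  237.06720943]
[ 311  137   24  190 2706] [324.57501848 226.51626016] [ 521.15853173 -364.09705443  115.        ]
[380 161 196   6 913] [478.73603505 163.88608981] [ 489.5863629  -272.98708359  115.        ]
[447 375  30  25 457] [461.94748359 388.84901532] [ 657.20219802 -273.38247716  115.        ][ WARN:0@0.714] global loadsave.cpp:1063 imwrite_ Unsupported depth image for selected encoder is fallbacked to CV_8U.
```

View pics/w2.png

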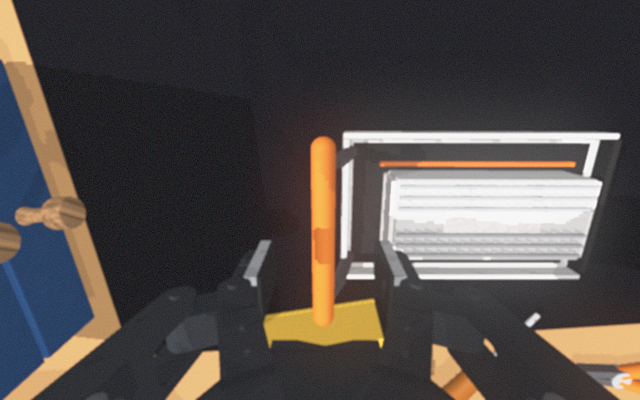

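Emit:
play_rows([
  [0.2,0,0,0.012,0],
  [0.2,0,0,0.024,0],
  [0.2,0,0,0.036,0],
  [0.2,0,0,0.044,0],
  [0.2,0,0,0.045,0],
])

```text
t: 3.73
eef_pos: [527.1, -364.3, 94.4]
tool_rot: [[-0.997, 0.077, -0.002], [0.077, 0.997, 0.001], [0.002, 0.001, -1.0]]
ft_force: [-0.6, -0.8, 0.4]
finger_gap: 51.0
gripper_force: 0.0
```

Emit:
play_rows([
  [-1,0,0,0,0],
  [-1,0,0,0,0],
  [-1,0,0,0,0],
  [-1,0,0,0,0],
  [-1,0,0,0,0],
])

```text
t: 4.15
eef_pos: [528.2, -365.3, 97.0]
tool_rot: [[-0.997, 0.078, 0.001], [0.078, 0.997, -0.001], [-0.001, -0.001, -1.0]]
ft_force: [-0.3, -0.7, 1.7]
finger_gap: 12.1
gripper_force: 58.4
```

Emit:
play_rows([
  [-1,0,0,0,0],
  [-1,0,0,0,0],
  [-1,0,0,0,0],
  [-1,0,0,0,0],
  [-1,0,0,0,0],
])

```text
t: 4.57
eef_pos: [528.2, -365.4, 96.9]
tool_rot: [[-0.997, 0.078, 0.001], [0.078, 0.997, -0.001], [-0.001, -0.001, -1.0]]
ft_force: [-0.1, -1.1, 5.1]
finger_gap: 11.9
gripper_force: 58.8
```

```bash
python3 - <<'E'
from meas import *
s=r.read_state();print(s['t'],s['eef_pos'],np.round(s['tool_rot'],4).tolist(),s['ft_force'],s['wrist_torque'])
i=r.camera_info('top'); im=avg('top',3).astype(float); np.save('top1.npy',im)
W=im.min(2)
front=world(i,[(cross(W[v,385:405],385),v) for v in range(187,214)],64)
top=world(i,[(u,cross(W[170:190,u],170)) for u in range(400,455)],64)
bot=world(i,[(u,cross(W[212:236,u],212,True)) for u in range(400,455)],64)
for n,P in dict(front=front,top=top,bot=bot).items():
    p,d=fit(P);q=d if d[1]>0 else -d
    print(n,p,d,'ang',np.degrees(np.arctan2(q[1],q[0])))
E
```

```text
4.5667 [ 528.1645204  -365.42269818   96.92661314] [[-0.997, 0.0778, 0.0011], [0.0778, 0.997, -0.0007], [-0.0012, -0.0006, -1.0]] [-0.13976839 -1.10113196  5.13011035] [0.00169526 0.05916424 0.01903981]
front [ 537.4582  -148.22655] [ 0.9966172  -0.08218367] ang 175.28589
top [ 600.85547 -263.7822 ] [0.07778975 0.99696976] ang 85.53847
bot [ 476.29074 -235.85953] [0.07978161 0.99681234] ang 85.42398
```

Emit:
play_rows([
  [-1,0,0.003,-0.0005,0],
  [-1,0,0.008,-0.0005,0],
  [-1,0,0.013,-0.0005,0],
  [-1,0,0.018,-0.0005,0],
  [-1,0,0.023,-0.0005,0],
])

```text
t: 5.13
eef_pos: [529.8, -341.6, 97.0]
tool_rot: [[-0.997, 0.077, 0.0], [0.077, 0.997, -0.0], [-0.0, -0.0, -1.0]]
ft_force: [-0.1, -2.8, 4.4]
finger_gap: 12.0
gripper_force: 58.9
```

Emit:
play_rows([
  [-1,0,0.005,0,0],
  [-1,0,0.01,0,0],
  [-1,0,0.015,0,0],
  [-1,0,0.02,0,0],
  [-1,0,0.025,0,0],
])

```text
t: 5.55
eef_pos: [531.8, -316.7, 97.0]
tool_rot: [[-0.997, 0.077, 0.0], [0.077, 0.997, -0.0], [-0.0, -0.0, -1.0]]
ft_force: [0.4, -2.6, 5.1]
finger_gap: 11.9
gripper_force: 58.9
```

Emit:
play_rows([
  [-1,0,0.005,0,0],
  [-1,0,0.01,0,0],
  [-1,0,0.015,0,0],
  [-1,0,0.02,0,0],
  [-1,0,0.025,0,0],
])

```text
t: 5.97
eef_pos: [533.7, -291.7, 97.0]
tool_rot: [[-0.997, 0.077, 0.0], [0.077, 0.997, -0.0], [-0.0, -0.0, -1.0]]
ft_force: [0.2, -1.5, 5.5]
finger_gap: 12.2
gripper_force: 58.9
```

Emit:
play_rows([
  [-1,0,0.005,0,0],
  [-1,0,0.01,0,0],
  [-1,0,0.015,0,0],
  [-1,0,0.02,0,0],
  [-1,0,0.022,0,0],
])

```text
t: 6.38
eef_pos: [535.5, -269.0, 96.9]
tool_rot: [[-0.997, 0.077, 0.0], [0.077, 0.997, 0.0], [-0.0, 0.001, -1.0]]
ft_force: [0.3, -1.1, 5.8]
finger_gap: 12.2
gripper_force: 59.0
```

```bash
cat > cad.py <<'E'
from meas import *
def caddy(im,i,nose_guess,mid_guess,hd):
    """lip edges from top image; guesses: predicted deck centre xy, heading(rad). returns side lines, front"""
    W=im.min(2); h=np.array([np.cos(hd),np.sin(hd)]); n=np.array([-h[1],h[0]])
    def samp(p,dirn,L=14,N=57):
        ts=np.linspace(-L,L,N); uv=np.array([proj(i,[*(p+dirn*t),64]) for t in ts],np.float32)
        return ts,cv2.remap(W.astype(np.float32),uv[:,0].reshape(1,-1),uv[:,1].reshape(1,-1),cv2.INTER_LINEAR).ravel()
    out={}
    for name,base,along,inw in [('L',mid_guess+60*n,h,-n),('R',mid_guess-60*n,h,n),('F',mid_guess+100*h,n,-h)]:
        pts=[]
        for a in np.linspace(-75,75,31)*(1 if name!='F' else .6):
            p=base+along*a; ts,pr=samp(p,inw)
            lo,pk=pr[:8].mean(),pr.max(); hh=(lo+pk)/2; k=np.argmax(pr>hh)
            if k>0: pts.append(p+inw*(ts[k-1]+(hh-pr[k-1])/(pr[k]-pr[k-1])*(ts[1]-ts[0])))
        q,d=fit(np.array(pts)); d=d*np.sign(d@along); out[name]=(q,d,len(pts))
    (ql,dl,_),(qr,dr,_),(qf,df,_)=out['L'],out['R'],out['F']
    d=dl+dr; d/=np.linalg.norm(d); nn=np.array([-d[1],d[0]])
    lat=((ql@nn)+(qr@nn))/2; w=(ql-qr)@nn
    # front edge blur = side blur
    x=qf@d-(w-120)/2-100
    return d*x+nn*lat, np.degrees(np.arctan2(d[1],d[0])), np.degrees(np.arctan2(df[1],df[0]))-90, w
E
python3 - <<'E'
from cad import *
s=r.read_state();e=s['eef_pos'];print(s['t'],e,s['ft_force'])
i=r.camera_info('top'); im=avg('top',3).astype(float)
i0=np.load('top1.npy'); h=np.radians(85.5);hv=np.array([np.cos(h),np.sin(h)])
print(caddy(i0,i,None,np.array([528.2,-365.4])+115*hv,h))
print(caddy(im,i,None,e[:2]+115*hv,h))
sd=avg('side'); f=r.camera_info('side'); p=proj(f,[*(e[:2]+115*hv),30]).astype(int);print(p)
c=sd[p[1]-75:p[1]+75,p[0]-100:p[0]+100]
cv2.imwrite('pics/s1.png',cv2.resize(c,None,fx=4,fy=4,interpolation=cv2.INTER_CUBIC))
E
```

```text
6.3833 [ 535.54428809 -269.03792329   96.92034056] [ 0.26097853 -1.05812457  5.77930167]
(array([ 538.35894889, -251.85606139]), np.float64(85.56359648827409), np.float64(85.29336866719424), np.float64(125.8785810447285))
(array([ 545.79398869, -155.8747075 ]), np.float64(85.59526131434119), np.float64(84.63720627791048), np.float64(125.91940032791132))
[331 256]
```

View pics/s1.png

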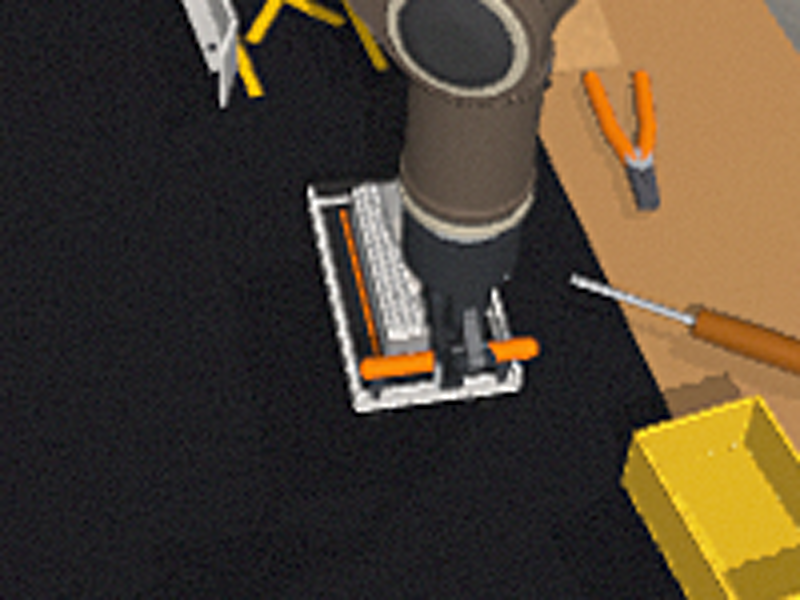

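Emit:
play_rows([
  [-1,0,0.003,-0.0005,0],
  [-1,0,0.006,-0.001,0],
  [-1,0,0.009,-0.0015,0],
  [-1,0,0.01,-0.0015,0],
  [-1,0,0.01,-0.0015,0],
])

```text
t: 7.0
eef_pos: [535.5, -258.9, 97.5]
tool_rot: [[-0.997, 0.077, -0.002], [0.077, 0.997, 0.001], [0.002, 0.001, -1.0]]
ft_force: [1.2, 1.6, -2.6]
finger_gap: 12.1
gripper_force: 58.4
```

```bash
python3 - <<'E'
from cad import *
i=r.camera_info('top'); im=np.load('top0.npy'); B=im[...,0]
up=[];lo=[]
for u in range(248,294):
    p=B[176:200,u]; up.append((u,cross(p,176,True)))
for u in range(252,296):
    p=B[212:236,u]; lo.append((u,cross(p,212)))
print([round(x[1],1) for x in up[::6]],[round(x[1],1) for x in lo[::6]])
U=world(i,up,0);L=world(i,lo,56)
for P in (U,L):
    p,d=fit(P); d=d*np.sign(d[1]); print(p,d,np.degrees(np.arctan2(d[1],d[0])), 'x at y=200',p[0]+d[0]/d[1]*(200-p[1]))
# flare tips / rail ends along u for longitudinal
W=im.min(2)
print('rail rows', np.round(W[186:190,232:245].max(0)), )
print('flare upper', np.round(W[170:178,298:312].max(0)),'low',np.round(W[226:234,304:318].max(0)))
s=r.read_state();print(s['t'],s['eef_pos'],s['ft_force'])
E
```

```text
[np.float64(188.4), np.float64(187.7), np.float64(187.3), np.float64(186.6), np.float64(186.2), np.float64(185.6), np.float64(185.3), np.float64(184.5)] [np.float64(226.4), np.float64(225.9), np.float64(225.3), np.float64(224.9), np.float64(224.2), np.float64(223.8), np.float64(223.2), np.float64(223.0)]
[606.5744  247.55553] [-0.06195385  0.998079  ] 93.55197 x at y=200 609.5263
[482.16617 226.46664] [-0.05791481  0.99832153] 93.32013 x at y=200 483.70157
rail rows [164. 142. 102.  57.  35.  73. 136. 200. 239. 248. 250. 251. 251.]
flare upper [238. 245. 246. 246. 244. 246. 245. 228. 170.  99.  50.  36.  37.  37.] low [234. 228. 232. 231. 239. 236. 211. 152.  90.  44.  35.  35.  35.  35.]
7.0 [ 535.48082961 -258.86519685   97.54842559] [ 1.23223113  1.56817897 -2.59994738]
```

```bash
cat > plan.py <<'E'
import numpy as np
def plan(s0,e0,p0,s1,step=5.0,n=40):
    """cubic for axle in bay frame (s along, e left); prints rows relative to each call's start in (left, fwd, turn deg)"""
    L=s1-s0; a=(-3*e0-2*L*p0)/L**2; b=(2*e0+L*p0)/L**3
    def pose(d):
        if d>L: e,p=0.,0.
        else: e,p=e0+p0*d+a*d*d+b*d**3, p0+2*a*d+3*b*d*d
        th=np.arctan(p); return np.array([s0+d-45*np.cos(th),e-45*np.sin(th)]),th
    for c in range(n//5):
        P,t=pose(c*5*step); f=np.array([np.cos(t),np.sin(t)]); l=np.array([-f[1],f[0]]); rows=[]
        for k in range(1,6):
            Q,t2=pose((c*5+k)*step); D=Q-P
            rows.append([-1,round(D@l/1e3,4),round(D@f/1e3,4),0,round(-np.degrees(t2-t),1)])
        print(c,rows)
E
python3 -c "
from plan import *
plan(-414.7,28.9,-.137,-235)"
```

```text
0 [[-1, np.float64(0.0005), np.float64(0.0051), 0, np.float64(0.6)], [-1, np.float64(0.0008), np.float64(0.0101), 0, np.float64(1.2)], [-1, np.float64(0.0011), np.float64(0.0152), 0, np.float64(1.7)], [-1, np.float64(0.0013), np.float64(0.0203), 0, np.float64(2.2)], [-1, np.float64(0.0014), np.float64(0.0254), 0, np.float64(2.6)]]
1 [[-1, np.float64(0.0003), np.float64(0.0051), 0, np.float64(0.4)], [-1, np.float64(0.0005), np.float64(0.0102), 0, np.float64(0.7)], [-1, np.float64(0.0006), np.float64(0.0153), 0, np.float64(1.0)], [-1, np.float64(0.0007), np.float64(0.0204), 0, np.float64(1.2)], [-1, np.float64(0.0008), np.float64(0.0255), 0, np.float64(1.4)]]
2 [[-1, np.float64(0.0001), np.float64(0.0051), 0, np.float64(0.1)], [-1, np.float64(0.0002), np.float64(0.0102), 0, np.float64(0.2)], [-1, np.float64(0.0002), np.float64(0.0153), 0, np.float64(0.3)], [-1, np.float64(0.0002), np.float64(0.0205), 0, np.float64(0.3)], [-1, np.float64(0.0001), np.float64(0.0256), 0, np.float64(0.2)]]
3 [[-1, np.float64(-0.0001), np.float64(0.0051), 0, np.float64(-0.1)], [-1, np.float64(-0.0002), np.f
[... 903 characters left out ...]
 0, np.float64(-3.4)]]
6 [[-1, np.float64(-0.0006), np.float64(0.005), 0, np.float64(-0.8)], [-1, np.float64(-0.0012), np.float64(0.0101), 0, np.float64(-1.7)], [-1, np.float64(-0.0017), np.float64(0.0151), 0, np.float64(-2.6)], [-1, np.float64(-0.0022), np.float64(0.0201), 0, np.float64(-3.6)], [-1, np.float64(-0.0027), np.float64(0.0252), 0, np.float64(-4.6)]]
7 [[-1, np.float64(-0.0007), np.float64(0.005), 0, np.float64(-1.0)], [-1, np.float64(-0.0007), np.float64(0.01), 0, np.float64(-1.0)], [-1, np.float64(-0.0006), np.float64(0.015), 0, np.float64(-1.0)], [-1, np.float64(-0.0005), np.float64(0.02), 0, np.float64(-1.0)], [-1, np.float64(-0.0004), np.float64(0.025), 0, np.float64(-1.0)]]
```

Emit:
play_rows([
  [-1,0.0005,0.0051,0.0008,0.6],
  [-1,0.0008,0.0101,0.0008,1.2],
  [-1,0.0011,0.0152,0.0008,1.7],
  [-1,0.0013,0.0203,0.0008,2.2],
  [-1,0.0014,0.0254,0.0008,2.6],
])

```text
t: 7.42
eef_pos: [536.4, -234.1, 97.4]
tool_rot: [[-0.992, 0.123, -0.0], [0.123, 0.992, 0.0], [0.0, 0.0, -1.0]]
ft_force: [-1.5, -0.6, -2.0]
finger_gap: 11.8
gripper_force: 58.6
```

Emit:
play_rows([
  [-1,0.0003,0.0051,0,0.4],
  [-1,0.0005,0.0102,0,0.7],
  [-1,0.0006,0.0153,0,1.0],
  [-1,0.0007,0.0204,0,1.2],
  [-1,0.0008,0.0255,0,1.4],
])

```text
t: 7.83
eef_pos: [539.0, -208.9, 97.5]
tool_rot: [[-0.989, 0.147, 0.0], [0.147, 0.989, 0.0], [-0.0, 0.0, -1.0]]
ft_force: [-0.2, -2.3, -2.1]
finger_gap: 11.8
gripper_force: 58.5
```

Emit:
play_rows([
  [-1,0.0001,0.0051,0,0.1],
  [-1,0.0002,0.0102,0,0.2],
  [-1,0.0002,0.0153,0,0.3],
  [-1,0.0002,0.0205,0,0.3],
  [-1,0.0001,0.0256,0,0.2],
])

```text
t: 8.25
eef_pos: [542.7, -183.6, 97.5]
tool_rot: [[-0.989, 0.151, 0.0], [0.151, 0.989, -0.0], [-0.0, 0.0, -1.0]]
ft_force: [0.7, -1.1, -2.0]
finger_gap: 12.4
gripper_force: 58.5
```

```bash
cat > now.py <<'E'
from cad import *
s=r.read_state();e=s['eef_pos'];T=s['tool_rot'];th=np.arctan2(T[1,1],T[0,1]);hv=np.array([np.cos(th),np.sin(th)])
i=r.camera_info('top'); im=avg('top',3).astype(float); np.save('topn.npy',im)
c,hd,hf,w=caddy(im,i,None,e[:2]+115*hv,th)
O=np.array([545.5,200]);b=np.radians(93.4);a=np.array([np.cos(b),np.sin(b)]);n=np.array([-a[1],a[0]])
h=np.radians(hd);ax=c-70*np.array([np.cos(h),np.sin(h)])
print('t',s['t'],'tcp',e.round(1),'f',s['ft_force'].round(1),'tool hd',np.degrees(th).round(2))
print('caddy',c.round(1),'hd',hd.round(2),hf.round(2),'w',w.round(1),'axle s,e',((ax-O)@a).round(1),((ax-O)@n).round(1),'rel',round(hd-93.4,2),'nose',((c-O)@a+106).round(1))
q=e[:2]+115*hv-70*0; print('from tool: e at nose', ((e[:2]+np.array([1.5,-1.5])+221*hv-O)@n).round(1))
E
python3 now.py
```

```text
t 8.25 tcp [ 542.7 -183.6   97.5] f [ 0.7 -1.1 -2. ] tool hd 81.34
caddy [561.4 -71.7] hd 81.18 81.01 w 126.3 axle s,e -340.6 15.1 rel -12.22 nose -166.2
from tool: e at nose -22.1
```

```bash
sed -i 's/round(D@l\/1e3,4),round(D@f\/1e3,4)/float(round(D@l\/1e3,4)),float(round(D@f\/1e3,4))/; s/,0,round(-np/,0,float(round(-np/; s/,1)\])/,1))])/' plan.py; python3 -c "
from plan import *
plan(-340.6,15.1,-.2144,-233,n=25)"
python3 - <<'E'
from cad import *
i=r.camera_info('top'); im=np.load('topn.npy'); B=im[...,0]
for nm,rg,z,rev,us in (('U',(176,200),0,True,range(250,292)),('L',(212,236),56,False,range(254,294))):
    P=world(i,[(u,cross(B[rg[0]:rg[1],u],rg[0],rev)) for u in us],z); p,d=fit(P);d=d*np.sign(d[1]);print(nm,np.degrees(np.arctan2(d[1],d[0])),p[0]+d[0]/d[1]*(200-p[1]))
E
```

```text
0 [[-1, -0.0, 0.0051, 0, -0.1], [-1, -0.0001, 0.0102, 0, -0.2], [-1, -0.0002, 0.0153, 0, -0.3], [-1, -0.0003, 0.0204, 0, -0.5], [-1, -0.0005, 0.0255, 0, -0.8]]
1 [[-1, -0.0002, 0.0051, 0, -0.3], [-1, -0.0005, 0.0102, 0, -0.6], [-1, -0.0007, 0.0153, 0, -1.0], [-1, -0.0009, 0.0204, 0, -1.5], [-1, -0.0012, 0.0254, 0, -2.0]]
2 [[-1, -0.0004, 0.0051, 0, -0.5], [-1, -0.0008, 0.0101, 0, -1.1], [-1, -0.0012, 0.0152, 0, -1.8], [-1, -0.0015, 0.0202, 0, -2.5], [-1, -0.0019, 0.0253, 0, -3.2]]
3 [[-1, -0.0006, 0.005, 0, -0.8], [-1, -0.0011, 0.0101, 0, -1.6], [-1, -0.0017, 0.0151, 0, -2.5], [-1, -0.0022, 0.0201, 0, -3.5], [-1, -0.0026, 0.0252, 0, -4.5]]
4 [[-1, -0.0008, 0.005, 0, -1.0], [-1, -0.0011, 0.01, 0, -1.6], [-1, -0.001, 0.015, 0, -1.6], [-1, -0.0008, 0.02, 0, -1.6], [-1, -0.0007, 0.025, 0, -1.6]]
U 93.36458 610.4721
L 93.42504 483.75848
```

Emit:
play_rows([
  [-1,0,0.0051,0.0004,-0.1],
  [-1,0,0.0102,0.0004,-0.2],
  [-1,-0.0001,0.0153,0.0004,-0.3],
  [-1,-0.0002,0.0204,0.0004,-0.5],
  [-1,-0.0004,0.0255,0.0004,-0.8],
])

```text
t: 8.82
eef_pos: [547.0, -158.6, 97.2]
tool_rot: [[-0.991, 0.136, 0.0], [0.136, 0.991, -0.0], [-0.0, -0.0, -1.0]]
ft_force: [0.4, -1.2, 0.1]
finger_gap: 11.6
gripper_force: 58.8
```

Emit:
play_rows([
  [-1,-0.0002,0.0051,0,-0.3],
  [-1,-0.0005,0.0102,0,-0.6],
  [-1,-0.0007,0.0153,0,-1.0],
  [-1,-0.0009,0.0204,0,-1.5],
  [-1,-0.0012,0.0254,0,-2.0],
])

```text
t: 9.23
eef_pos: [551.7, -133.4, 97.2]
tool_rot: [[-0.995, 0.101, 0.0], [0.101, 0.995, -0.0], [-0.0, 0.0, -1.0]]
ft_force: [-0.0, -2.0, 0.2]
finger_gap: 11.5
gripper_force: 58.8
```

```bash
python3 now.py; python3 - <<'E'
from h import *
cv2.imwrite('pics/w3.png',avg('wrist'))
E
```

```text
t 9.2333 tcp [ 551.7 -133.4   97.2] f [-0.  -2.   0.2] tool hd 84.21
caddy [564.9 -21. ] hd 84.0 83.49 w 126.2 axle s,e -290.8 5.2 rel -9.4 nose -115.7
from tool: e at nose -23.1
```

View pics/w3.png

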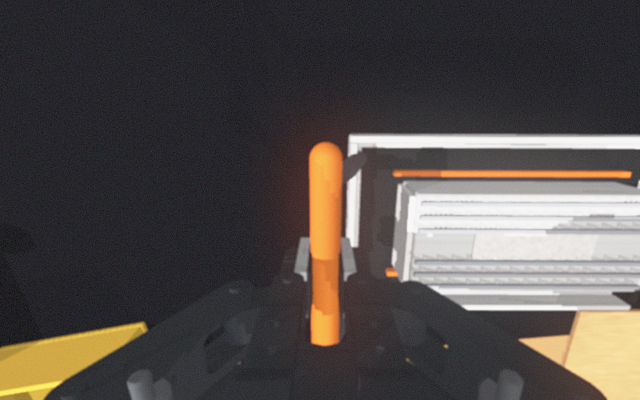

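```bash
sed -i 's/545.5,200/546.5,200/' now.py; python3 -c "
from plan import *
plan(-290.8,6.2,-.1655,-222,n=15)"
```

```text
0 [[-1, -0.0004, 0.0051, 0, -0.5], [-1, -0.0007, 0.0101, 0, -1.0], [-1, -0.001, 0.0152, 0, -1.6], [-1, -0.0013, 0.0202, 0, -2.2], [-1, -0.0016, 0.0253, 0, -2.8]]
1 [[-1, -0.0005, 0.005, 0, -0.6], [-1, -0.0009, 0.0101, 0, -1.3], [-1, -0.0013, 0.0151, 0, -2.0], [-1, -0.0017, 0.0201, 0, -2.7], [-1, -0.002, 0.0252, 0, -3.5]]
2 [[-1, -0.0006, 0.005, 0, -0.8], [-1, -0.0011, 0.01, 0, -1.6], [-1, -0.0016, 0.015, 0, -2.4], [-1, -0.0019, 0.0201, 0, -3.1], [-1, -0.0016, 0.0251, 0, -3.1]]
```

Emit:
play_rows([
  [-1,-0.0004,0.0051,0,-0.5],
  [-1,-0.0007,0.0101,0,-1.0],
  [-1,-0.001,0.0152,0,-1.6],
  [-1,-0.0013,0.0202,0,-2.2],
  [-1,-0.0016,0.0253,0,-2.8],
])

```text
t: 9.85
eef_pos: [555.7, -108.6, 97.1]
tool_rot: [[-0.999, 0.052, 0.0], [0.052, 0.999, -0.0], [-0.0, -0.0, -1.0]]
ft_force: [0.6, -2.4, 1.3]
finger_gap: 11.7
gripper_force: 59.0
```

Emit:
play_rows([
  [-1,-0.0005,0.005,0,-0.6],
  [-1,-0.0009,0.0101,0,-1.3],
  [-1,-0.0013,0.0151,0,-2.0],
  [-1,-0.0017,0.0201,0,-2.7],
  [-1,-0.002,0.0252,0,-3.5],
])

```text
t: 10.27
eef_pos: [559.0, -83.4, 97.1]
tool_rot: [[-1.0, -0.009, 0.0], [-0.009, 1.0, 0.0], [-0.0, 0.0, -1.0]]
ft_force: [1.3, -1.8, 1.3]
finger_gap: 12.2
gripper_force: 59.0
```

```bash
python3 now.py; python3 - <<'E'
from cad import *
im=np.load('topn.npy').astype(np.uint8)
cv2.imwrite('pics/t3.png',cv2.resize(im[165:245,205:365],None,fx=5,fy=5,interpolation=cv2.INTER_CUBIC))
E
```

```text
t 10.2667 tcp [559.  -83.4  97.1] f [ 1.3 -1.8  1.3] tool hd 90.52
caddy [559.7  29.7] hd 90.36 -269.48 w 125.8 axle s,e -240.6 0.6 rel -3.04 nose -64.7
from tool: e at nose -8.2
```

View pics/t3.png

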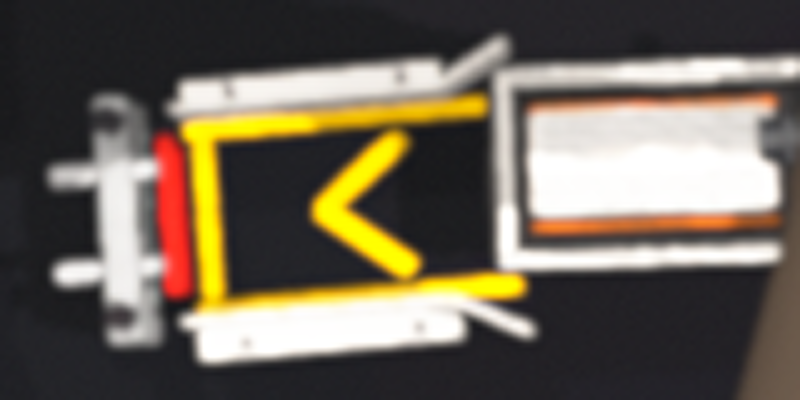

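Emit:
play_rows([
  [-1,-0.0006,0.005,0,-0.8],
  [-1,-0.0011,0.01,0,-1.6],
  [-1,-0.0016,0.015,0,-2.3],
  [-1,-0.0018,0.0201,0,-2.9],
  [-1,-0.0016,0.0251,0,-2.9],
])

```text
t: 10.83
eef_pos: [560.4, -58.4, 97.1]
tool_rot: [[-0.998, -0.059, 0.0], [-0.059, 0.998, -0.0], [-0.0, -0.0, -1.0]]
ft_force: [1.3, -1.9, 1.6]
finger_gap: 11.9
gripper_force: 59.0
```

```bash
cat >> now.py <<'E'
# clearance by direct comparison: rail inner edges now (upper base z=0, lower top z=56) where the caddy is not
B=im[...,0]; X={}
ue=int(proj(i,[c[0],c[1]+115,60])[0])
for nm,rg,z,rev,us in (('U',(176,200),0,True,range(250,min(292,ue))),('L',(212,236),56,False,range(254,min(294,ue)))):
    if len(us)<6: continue
    P=world(i,[(u,cross(B[rg[0]:rg[1],u],rg[0],rev)) for u in us],z); p,d=fit(P);d=d*np.sign(d[1]);print(nm,np.degrees(np.arctan2(d[1],d[0])).round(2),(p[0]+d[0]/d[1]*(200-p[1])).round(1))
E
python3 now.py
```

```text
t 10.8333 tcp [560.4 -58.4  97.1] f [ 1.3 -1.9  1.6] tool hd 93.41
caddy [555.1  54.3] hd 93.5 -267.09 w 125.7 axle s,e -216.0 -0.1 rel 0.1 nose -40.0
from tool: e at nose 0.1
U 93.54 610.5
L 93.5 483.8
```

Emit:
play_rows([
  [-1,0,0.004,0,0],
  [-1,0,0.008,0,0],
  [-1,0,0.012,0,0],
  [-1,0,0.016,0,0],
  [-1,0,0.02,0,0],
])

```text
t: 11.4
eef_pos: [559.1, -38.6, 97.1]
tool_rot: [[-0.998, -0.058, 0.0], [-0.058, 0.998, -0.0], [-0.0, -0.0, -1.0]]
ft_force: [2.0, -2.1, 1.6]
finger_gap: 12.1
gripper_force: 59.0
```

Emit:
play_rows([
  [-1,0,0.004,0,0],
  [-1,0,0.008,0,0],
  [-1,0,0.012,0,0],
  [-1,0,0.016,0,0],
  [-1,0,0.02,0,0],
])

```text
t: 11.82
eef_pos: [558.0, -18.4, 97.1]
tool_rot: [[-0.998, -0.058, 0.0], [-0.058, 0.998, 0.0], [-0.0, 0.0, -1.0]]
ft_force: [1.1, -1.1, 2.4]
finger_gap: 12.1
gripper_force: 59.0
```

```bash
python3 now.py
```

```text
t 11.8167 tcp [558.  -18.4  97.1] f [ 1.1 -1.1  2.4] tool hd 93.35
caddy [553.1  93.7] hd 92.44 -267.06 w 125.7 axle s,e -176.5 0.9 rel -0.96 nose -0.5
from tool: e at nose -0.1
U 93.25 610.4
L 93.31 483.6
```

Emit:
play_rows([
  [-1,0,0.004,0,0],
  [-1,0,0.008,0,0],
  [-1,0,0.012,0,0],
  [-1,0,0.016,0,0],
  [-1,0,0.02,0,-0.1],
])

```text
t: 12.38
eef_pos: [556.9, 1.4, 97.1]
tool_rot: [[-0.998, -0.06, 0.0], [-0.06, 0.998, -0.0], [-0.0, -0.0, -1.0]]
ft_force: [1.9, -2.4, 1.2]
finger_gap: 12.1
gripper_force: 59.0
```

Emit:
play_rows([
  [-1,0,0.004,0,0],
  [-1,0,0.008,0,0],
  [-1,0,0.012,0,0],
  [-1,0,0.016,0,0],
  [-1,0,0.02,0,0],
])

```text
t: 12.8
eef_pos: [555.7, 21.5, 97.1]
tool_rot: [[-0.998, -0.06, 0.0], [-0.06, 0.998, -0.0], [-0.0, -0.0, -1.0]]
ft_force: [1.9, -1.5, 2.5]
finger_gap: 11.7
gripper_force: 59.0
```

Emit:
play_rows([
  [-1,0,0.004,0,0],
  [-1,0,0.008,0,0],
  [-1,0,0.012,0,0],
  [-1,0,0.016,0,0],
  [-1,0,0.02,0,0],
])

```text
t: 13.22
eef_pos: [554.4, 41.4, 97.1]
tool_rot: [[-0.998, -0.06, 0.0], [-0.06, 0.998, 0.0], [-0.0, 0.0, -1.0]]
ft_force: [1.5, -1.5, 1.6]
finger_gap: 12.0
gripper_force: 59.0
```

```bash
python3 now.py; python3 - <<'E'
from cad import *
i=r.camera_info('top'); im=np.load('topn.npy')
cv2.imwrite('pics/t4.png',cv2.resize(im[165:245,215:345].astype(np.uint8),None,fx=6,fy=6,interpolation=cv2.INTER_CUBIC))
red=im[...,2]-np.maximum(im[...,0],im[...,1])
P=world(i,[(cross(red[v,228:256],228,True),v) for v in range(196,219)],65); print('redface',fit(P))
E
```

```text
t 13.2167 tcp [554.4  41.4  97.1] f [ 1.5 -1.5  1.6] tool hd 93.45
caddy [551.3 152.8] hd 87.54 -267.17 w 123.7 axle s,e -117.0 5.1 rel -5.86 nose 58.6
from tool: e at nose 0.3
U 98.49 618.5
redface (array([539.70825, 319.91537], dtype=float32), array([0.99818987, 0.06014125], dtype=float32))
```

View pics/t4.png

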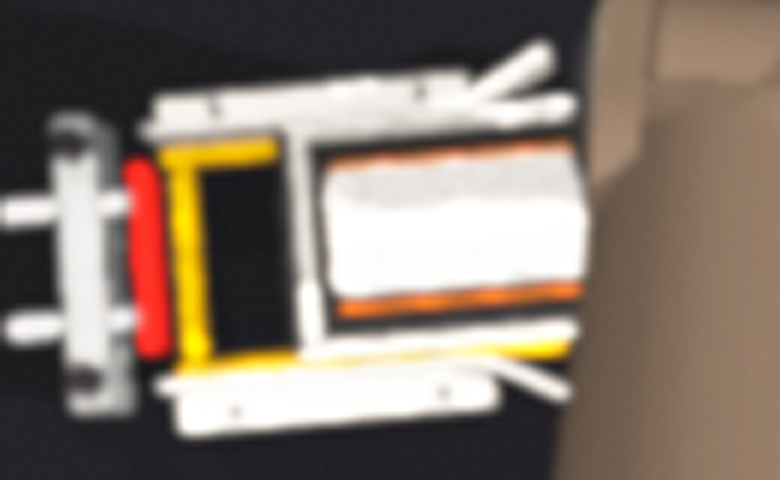

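```bash
python3 - <<'E'
from cad import *
i=r.camera_info('top'); im=np.load('topn.npy'); B=im[...,0]
A=[];C=[]
for u in range(270,296,2):
    v0=int(proj(i,[487-0.06*(ray(i,u,225,56)[1]-200),ray(i,u,225,56)[1],60])[1])
    p=B[v0-7:v0+8,u]; k=3+np.argmin(p[3:12]); 
    t=(p[k]+p[:k].max())/2; a=k-np.argmax(p[k::-1]>t); a=a+(t-p[a])/(p[a+1]-p[a])
    t2=(p[k]+p[k:].max())/2; b=k+np.argmax(p[k:]>t2); b=b-1+(t2-p[b-1])/(p[b]-p[b-1])
    A.append(ray(i,u,v0-7+a,64)[:2]);C.append(ray(i,u,v0-7+b,56)[:2])
    if u==280: print(p.round(),a,b)
A=np.array(A);C=np.array(C)
for P in (A,C):
    p,d=fit(P);d=d*np.sign(d[1]);print(np.degrees(np.arctan2(d[1],d[0])),p[0]+d[0]/d[1]*(200-p[1]))
E
```

```text
[ 58.  48.  55.  59.  90. 158. 228. 246. 234. 191. 220. 244. 247. 251.
 253.] 2.9838709677419355 4.970588235294118
93.90655 500.72028
92.93432 495.69916
```

Emit:
play_rows([
  [-1,0,0.004,0,0],
  [-1,0,0.008,0,0],
  [-1,0,0.012,0,0],
  [-1,0,0.016,0,0],
  [-1,0,0.02,0,0],
])

```text
t: 13.78
eef_pos: [553.2, 61.3, 97.1]
tool_rot: [[-0.998, -0.06, -0.0], [-0.06, 0.998, -0.0], [0.0, -0.0, -1.0]]
ft_force: [2.7, -1.7, 1.7]
finger_gap: 12.0
gripper_force: 59.0
```

Emit:
play_rows([
  [-1,0,0.004,0,0],
  [-1,0,0.008,0,0],
  [-1,0,0.012,0,0],
  [-1,0,0.016,0,0],
  [-1,0,0.02,0,0],
])

```text
t: 14.2
eef_pos: [552.0, 81.4, 97.1]
tool_rot: [[-0.998, -0.06, 0.0], [-0.06, 0.998, -0.0], [-0.0, -0.0, -1.0]]
ft_force: [2.6, -1.3, 2.4]
finger_gap: 11.7
gripper_force: 59.0
```

```bash
cat > gap.py <<'E'
from cad import *
s=r.read_state();print(s['t'],s['eef_pos'].round(2),s['ft_force'].round(2),s['wrist_torque'].round(2))
i=r.camera_info('top'); im=avg('top',3).astype(float); np.save('topg.npy',im)
red=im[...,2]-np.maximum(im[...,0],im[...,1]); W=im.min(2)
P=world(i,[(cross(red[v,228:250],228,True),v) for v in range(196,219)],65); p,d=fit(P)
u0=int(cross(red[206,228:250],228,True))+1
Q=[]
for v in range(196,219):
    pr=W[v,u0:u0+30]; k=np.argmax(pr>140); Q.append((u0+k-1+(140-pr[k-1])/(pr[k]-pr[k-1]),v))
Q=world(i,Q,64); q,e=fit(Q)
n=np.array([-d[1],d[0]]);print('face->lip gap (lip 6 behind nose)',(p-q)@n*np.sign((p-q)@n),'angles',np.degrees(np.arctan2(d[1],d[0])),np.degrees(np.arctan2(e[1],e[0])))
E
python3 gap.py
```

```text
14.2 [552.02  81.36  97.09] [ 2.59 -1.31  2.37] [-0.4  -0.43 -0.04]
face->lip gap (lip 6 behind nose) 25.608574 angles 3.624619 1.4339529
```

Emit:
play_rows([
  [-1,-0.0001,0.0025,0,0],
  [-1,-0.0002,0.005,0,0],
  [-1,-0.0003,0.0075,0,0],
  [-1,-0.0004,0.01,0,0],
  [-1,-0.0005,0.012,0,0],
])

```text
t: 14.77
eef_pos: [551.5, 93.1, 97.0]
tool_rot: [[-0.998, -0.06, -0.001], [-0.06, 0.998, -0.0], [0.001, -0.0, -1.0]]
ft_force: [1.1, -1.2, 2.7]
finger_gap: 12.1
gripper_force: 59.1
```

Emit:
play_rows([
  [-1,0,0.001,0,0],
  [-1,0,0.002,0,0],
  [-1,0,0.003,0,0],
  [-1,0,0.004,0,0],
  [-1,0,0.005,0,0],
])

```text
t: 15.18
eef_pos: [551.4, 97.9, 97.1]
tool_rot: [[-0.998, -0.06, -0.0], [-0.06, 0.998, -0.0], [0.0, -0.0, -1.0]]
ft_force: [-0.0, -2.1, 3.0]
finger_gap: 12.2
gripper_force: 59.1
```

```bash
python3 gap.py
```

```text
15.1833 [551.37  97.93  97.06] [-0.02 -2.06  3.04] [-0.35  0.02  0.02]
face->lip gap (lip 6 behind nose) 10.257118 angles 4.0822077 1.7155303
```

Emit:
play_rows([
  [-1,0,0.0006,0,0],
  [-1,0,0.0012,0,0],
  [-1,0,0.0018,0,0],
  [-1,0,0.0024,0,0],
  [-1,0,0.003,0,0],
])

```text
t: 15.75
eef_pos: [551.2, 100.9, 97.0]
tool_rot: [[-0.998, -0.06, -0.0], [-0.06, 0.998, -0.0], [0.0, -0.0, -1.0]]
ft_force: [-1.7, -1.8, 2.8]
finger_gap: 12.3
gripper_force: 59.1
```

Emit:
play_rows([
  [-1,0,0.0004,0,0],
  [-1,0,0.0008,0,0],
  [-1,0,0.001,0,0],
  [-1,0,0.001,0,0],
  [-1,0,0.001,0,0],
])

```text
t: 16.17
eef_pos: [551.2, 102.0, 97.0]
tool_rot: [[-0.998, -0.06, -0.0], [-0.06, 0.998, 0.0], [0.0, 0.0, -1.0]]
ft_force: [-0.6, -0.8, 2.0]
finger_gap: 11.8
gripper_force: 59.1
```

Emit:
play_rows([
  [-1,0,0.0004,0,0],
  [-1,0,0.0008,0,0],
  [-1,0,0.001,0,0],
  [-1,0,0.001,0,0],
  [-1,0,0.001,0,0],
])

```text
t: 16.58
eef_pos: [551.1, 103.0, 97.0]
tool_rot: [[-0.998, -0.06, -0.0], [-0.06, 0.998, 0.0], [0.0, 0.0, -1.0]]
ft_force: [-0.8, -1.1, 2.7]
finger_gap: 12.2
gripper_force: 59.1
```

Emit:
play_rows([
  [-1,0,0.0004,0,0],
  [-1,0,0.0008,0,0],
  [-1,0,0.001,0,0],
  [-1,0,0.001,0,0],
  [-1,0,0.001,0,0],
])

```text
t: 17.0
eef_pos: [551.1, 104.0, 97.1]
tool_rot: [[-0.998, -0.06, -0.0], [-0.06, 0.998, 0.0], [0.0, 0.0, -1.0]]
ft_force: [-1.0, -1.3, 2.2]
finger_gap: 12.3
gripper_force: 59.1
```

Emit:
play_rows([
  [-1,0,0.0004,0,0],
  [-1,0,0.0008,0,0],
  [-1,0,0.001,0,0],
  [-1,0,0.001,0,0],
  [-1,0,0.001,0,0],
])

```text
t: 17.42
eef_pos: [551.0, 105.0, 97.1]
tool_rot: [[-0.998, -0.06, -0.0], [-0.06, 0.998, 0.0], [0.0, 0.0, -1.0]]
ft_force: [-0.7, -1.7, 2.8]
finger_gap: 11.9
gripper_force: 59.1
```

Emit:
play_rows([
  [-1,0,0.0004,0,0],
  [-1,0,0.0008,0,0],
  [-1,0,0.001,0,0],
  [-1,0,0.001,0,0],
  [-1,0,0.001,0,0],
])

```text
t: 17.83
eef_pos: [551.0, 106.0, 97.1]
tool_rot: [[-0.998, -0.06, -0.0], [-0.06, 0.998, 0.0], [0.0, 0.0, -1.0]]
ft_force: [-1.9, -1.9, 1.9]
finger_gap: 11.7
gripper_force: 59.0
```

```bash
python3 gap.py
```

```text
17.8333 [550.98 106.02  97.07] [-1.86 -1.87  1.91] [-0.32  0.23  0.01]
face->lip gap (lip 6 behind nose) 4.68442 angles 3.5108418 2.3955255
```

Emit:
play_rows([
  [-1,0,0.0004,0,0],
  [-1,0,0.0008,0,0],
  [-1,0,0.001,0,0],
  [-1,0,0.001,0,0],
  [-1,0,0.001,0,0],
])

```text
t: 18.4
eef_pos: [550.9, 107.0, 97.1]
tool_rot: [[-0.998, -0.06, 0.0], [-0.06, 0.998, 0.0], [-0.0, 0.0, -1.0]]
ft_force: [-0.7, -0.5, 2.6]
finger_gap: 11.7
gripper_force: 59.0
```

Emit:
play_rows([
  [-1,0,0.0004,0,0],
  [-1,0,0.0008,0,0],
  [-1,0,0.001,0,0],
  [-1,0,0.001,0,0],
  [-1,0,0.001,0,0],
])

```text
t: 18.82
eef_pos: [550.9, 107.5, 97.1]
tool_rot: [[-0.998, -0.06, 0.0], [-0.06, 0.998, -0.0], [-0.0, -0.0, -1.0]]
ft_force: [-0.7, -3.9, 1.9]
finger_gap: 12.0
gripper_force: 59.1
```

Emit:
play_rows([
  [-1,0,0.0002,0,0],
  [-1,0,0.0004,0,0],
  [-1,0,0.0006,0,0],
  [-1,0,0.0008,0,0],
  [-1,0,0.0008,0,0],
])

```text
t: 19.23
eef_pos: [550.9, 108.1, 97.1]
tool_rot: [[-0.998, -0.06, 0.0], [-0.06, 0.998, -0.001], [-0.0, -0.001, -1.0]]
ft_force: [-0.8, -5.4, 2.8]
finger_gap: 11.8
gripper_force: 59.1
```

```bash
python3 gap.py
```

```text
19.2333 [550.91 108.07  97.11] [-0.78 -5.38  2.84] [-1.08  0.21  0.03]
face->lip gap (lip 6 behind nose) 4.490254 angles 3.6889098 2.0178657
```

Emit:
play_rows([
  [-1,0,0.0002,0,0],
  [-1,0,0.0004,0,0],
  [-1,0,0.0006,0,0],
  [-1,0,0.0008,0,0],
  [-1,0,0.0008,0,0],
])

```text
t: 19.8
eef_pos: [550.9, 108.4, 97.1]
tool_rot: [[-0.998, -0.059, 0.0], [-0.059, 0.998, -0.001], [-0.0, -0.001, -1.0]]
ft_force: [-1.1, -6.5, 3.3]
finger_gap: 12.2
gripper_force: 59.2
```

Emit:
play_rows([
  [-1,0,0,0,0],
  [-1,0,0,0,0],
  [-1,0,0,0,0],
  [-1,0,0,0,0],
  [-1,0,0,0,0],
])

```text
t: 20.22
eef_pos: [550.9, 108.4, 97.1]
tool_rot: [[-0.998, -0.059, 0.0], [-0.059, 0.998, -0.001], [-0.0, -0.001, -1.0]]
ft_force: [-0.9, -6.5, 2.4]
finger_gap: 12.0
gripper_force: 59.2
```

Emit:
play_rows([
  [-1,0,0.0003,0,0],
  [-1,0,0.0006,0,0],
  [-1,0,0.0009,0,0],
  [-1,0,0.0012,0,0],
  [-1,0,0.0012,0,0],
])

```text
t: 20.63
eef_pos: [550.9, 108.9, 97.1]
tool_rot: [[-0.998, -0.059, 0.0], [-0.059, 0.998, -0.002], [0.0, -0.002, -1.0]]
ft_force: [-1.0, -8.9, 3.3]
finger_gap: 12.1
gripper_force: 59.3
```

Emit:
play_rows([
  [-1,0,0,0,0],
  [-1,0,0,0,0],
  [-1,0,0,0,0],
  [-1,0,0,0,0],
  [-1,0,0,0,0],
])

```text
t: 21.05
eef_pos: [550.9, 108.9, 97.1]
tool_rot: [[-0.998, -0.059, 0.0], [-0.059, 0.998, -0.002], [-0.0, -0.002, -1.0]]
ft_force: [-0.4, -8.3, 3.3]
finger_gap: 12.0
gripper_force: 59.3
```

Emit:
play_rows([
  [-1,0,0,0,0],
  [-1,0,0,0,0],
  [-1,0,0,0,0],
  [-1,0,0,0,0],
  [-1,0,0,0,0],
])

```text
t: 21.47
eef_pos: [550.9, 108.9, 97.1]
tool_rot: [[-0.998, -0.059, 0.0], [-0.059, 0.998, -0.002], [-0.0, -0.002, -1.0]]
ft_force: [-0.7, -8.5, 4.0]
finger_gap: 11.7
gripper_force: 59.3
```

Emit:
play_rows([
  [-1,0,-0.0003,0,0],
  [-1,0,-0.0006,0,0],
  [-1,0,-0.0009,0,0],
  [-1,0,-0.0012,0,0],
  [-1,0,-0.0015,0,0],
])

```text
t: 21.88
eef_pos: [550.9, 108.7, 97.1]
tool_rot: [[-0.998, -0.06, 0.0], [-0.06, 0.998, -0.001], [-0.0, -0.001, -1.0]]
ft_force: [-1.7, -3.9, 2.4]
finger_gap: 12.4
gripper_force: 59.1
```

Emit:
play_rows([
  [-1,0,0,0,0],
  [-1,0,0,0,0],
  [-1,0,0,0,0],
  [-1,0,0,0,0],
  [-1,0,0,0,0],
])

```text
t: 22.3
eef_pos: [550.9, 108.7, 97.1]
tool_rot: [[-0.998, -0.06, 0.0], [-0.06, 0.998, -0.001], [0.0, -0.001, -1.0]]
ft_force: [-0.9, -4.2, 3.0]
finger_gap: 12.1
gripper_force: 59.1
```

Emit:
play_rows([
  [-1,0,-0.0002,0,0],
  [-1,0,-0.0004,0,0],
  [-1,0,-0.0006,0,0],
  [-1,0,-0.0008,0,0],
  [-1,0,-0.0008,0,0],
])

```text
t: 22.72
eef_pos: [550.9, 108.5, 97.1]
tool_rot: [[-0.998, -0.06, 0.0], [-0.06, 0.998, 0.0], [-0.0, 0.0, -1.0]]
ft_force: [-0.2, -4.8, 1.9]
finger_gap: 12.0
gripper_force: 59.1
```

Emit:
play_rows([
  [-1,0,-0.0002,0,0],
  [-1,0,-0.0004,0,0],
  [-1,0,-0.0005,0,0],
  [-1,0,-0.0005,0,0],
  [-1,0,-0.0005,0,0],
])

```text
t: 23.13
eef_pos: [550.9, 108.2, 97.1]
tool_rot: [[-0.998, -0.06, -0.0], [-0.06, 0.998, 0.0], [0.0, 0.0, -1.0]]
ft_force: [-0.1, -2.8, 1.2]
finger_gap: 12.0
gripper_force: 59.1
```

Emit:
play_rows([
  [-1,0,-0.0002,0,0],
  [-1,0,-0.0004,0,0],
  [-1,0,-0.0005,0,0],
  [-1,0,-0.0005,0,0],
  [-1,0,-0.0005,0,0],
])

```text
t: 23.55
eef_pos: [550.9, 107.7, 97.1]
tool_rot: [[-0.998, -0.06, -0.0], [-0.06, 0.998, 0.0], [-0.0, 0.0, -1.0]]
ft_force: [-0.5, -1.4, 1.2]
finger_gap: 11.8
gripper_force: 59.0
```

```bash
python3 gap.py
```

```text
23.55 [550.89 107.75  97.07] [-0.54 -1.41  1.22] [-0.25  0.17  0.07]
face->lip gap (lip 6 behind nose) 4.523378 angles 3.699246 1.0986702
```

Emit:
play_rows([
  [-0.75,0,0,0,0],
  [-0.7,0,0,0,0],
  [-0.6,0,0,0,0],
  [-0.5,0,0,0,0],
  [-0.4,0,0,0,0],
])

```text
t: 24.12
eef_pos: [551.0, 107.7, 97.1]
tool_rot: [[-0.998, -0.06, 0.0], [-0.06, 0.998, 0.0], [-0.0, 0.0, -1.0]]
ft_force: [0.6, 0.4, 0.2]
finger_gap: 25.8
gripper_force: 0.0
```

```bash
python3 gap.py
```

```text
24.1167 [551.03 107.73  97.06] [0.64 0.45 0.18] [-0.01 -0.02  0.02]
face->lip gap (lip 6 behind nose) 4.3350177 angles 3.665794 1.4883316
```

Emit:
play_rows([
  [-0.2,0,0,0,0],
  [0,0,0,0,0],
  [0,0,0,-0.005,0],
  [0,0,0,-0.015,0],
  [0,0,0,-0.03,0],
])

```text
t: 24.68
eef_pos: [550.3, 107.2, 127.1]
tool_rot: [[-0.998, -0.06, -0.002], [-0.06, 0.998, -0.001], [0.002, -0.001, -1.0]]
ft_force: [-0.1, 0.3, 0.1]
finger_gap: 42.4
gripper_force: 0.0
```

Emit:
play_rows([
  [0,0,0,-0.02,0],
  [0,0,0,-0.045,0],
  [0,0,0,-0.07,0],
  [0,0,0,-0.095,0],
  [0,0,0,-0.12,0],
])

```text
t: 25.1
eef_pos: [550.8, 107.1, 249.4]
tool_rot: [[-0.998, -0.06, 0.001], [-0.06, 0.998, 0.0], [-0.001, 0.0, -1.0]]
ft_force: [0.6, 0.9, 0.2]
finger_gap: 42.6
gripper_force: 0.0
```

Emit:
play_rows([
  [0,0.02,-0.025,0,0],
  [0,0.04,-0.05,0,0],
  [0,0.06,-0.075,0,0],
  [0,0.08,-0.1,0,0],
  [0,0.1,-0.12,0,0],
])

```text
t: 25.52
eef_pos: [457.3, -20.4, 248.0]
tool_rot: [[-0.998, -0.059, 0.001], [-0.059, 0.998, 0.0], [-0.001, 0.0, -1.0]]
ft_force: [-0.2, 0.1, 0.1]
finger_gap: 42.5
gripper_force: 0.0
```

Emit:
play_rows([
  [0,0.01,-0.03,0,0],
  [0,0.02,-0.06,0,0],
  [0,0.03,-0.09,0,0],
  [0,0.03,-0.1,0,0],
  [0,0.03,-0.1,0,0],
])

```text
t: 25.93
eef_pos: [433.9, -123.1, 248.3]
tool_rot: [[-0.998, -0.055, 0.002], [-0.055, 0.998, 0.0], [-0.002, -0.0, -1.0]]
ft_force: [0.7, 0.3, 0.3]
finger_gap: 42.9
gripper_force: 0.0
```

```bash
python3 gap.py; python3 - <<'E'
import numpy as np,cv2
from h import avg
im=np.load('topg.npy').astype(np.uint8); sd=avg('side')
a=cv2.resize(im[165:245,215:345],(715,440)[:2],interpolation=cv2.INTER_CUBIC)[:, :]
b=sd[120:240,240:400]
c=np.zeros((600,800,3),np.uint8); c[:300,:488]=cv2.resize(a,(488,300)); c[300:600,:400]=cv2.resize(b,(400,300),interpolation=cv2.INTER_CUBIC)
cv2.imwrite('pics/end.png',c)
E
```

```text
25.9333 [ 433.86 -123.15  248.3 ] [0.72 0.32 0.32] [ 0.02  0.02 -0.02]
face->lip gap (lip 6 behind nose) 5.9216614 angles 3.2843509 3.0686202
```

View pics/end.png

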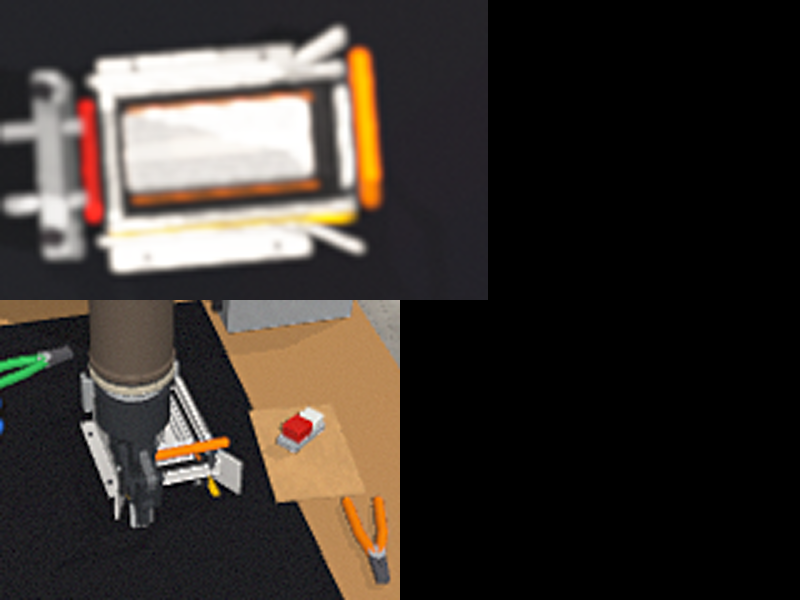

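```bash
python3 - <<'E'
from cad import *
i=r.camera_info('top'); im=avg('top',4).astype(float); im0=np.load('top0.npy')
def face(m):
    red=m[...,2]-np.maximum(m[...,0],m[...,1]); o=[]
    for rev in (True,False):
        P=world(i,[(cross(red[v,228:256],228,rev),v) for v in range(196,219)],65);p,d=fit(P);o.append(p[1]+d[1]/d[0]*(537-p[0]))
    return o
print('red front/back y at x=537: before',face(im0),'now',face(im))
O=im[...,2]-im[...,0]
def bar(m,c0,c1,rows,xq):
    O=m[...,2]-m[...,0]
    P=world(i,[((cross(O[v,c0:c1],c0)+cross(O[v,c0:c1],c0,True))/2,v) for v in rows],115);p,d=fit(P);return p[1]+d[1]/d[0]*(xq-p[0]),np.degrees(np.arctan(d[1]/d[0]))
print('bar before',bar(im0,465,485,range(186,219),528.2),'(tcp -365.4)')
print('bar now',bar(im,304,322,range(184,215),551.0),'(tcp 107.7)')
W=im.min(2)
print(W[205,232:252].round(),im[205,232:252,2].round())
c,hd,hf,w=caddy(im,i,None,np.array([544.,222.4]),np.radians(93.4));print('caddy front-based',c,hd,hf)
E
```

```text
red front/back y at x=537: before [np.float32(319.75772), np.float32(337.63544)] now [np.float32(324.1875), np.float32(337.87793)]
bar before (np.float32(-368.20322), np.float32(-4.716475)) (tcp -365.4)
bar now (np.float32(104.75596), np.float32(3.30004)) (tcp 107.7)
[115. 103.  91.  67.  41.  30.  33.  35.  38.  51. 106. 178. 215. 192.
 130. 127. 196. 234. 238. 238.] [117. 105.  91.  75. 118. 193. 231. 229. 185. 113. 115. 190. 229. 207.
 141. 140. 217. 245. 246. 245.]
caddy front-based [560.07362805 215.03693883] 63.57285172229873 -266.3783454591687
```

```bash
python3 -c "
from cell import r
print(r.finish_job())"
```

```text
the job is handed in; nothing more can be done
None
```

I parked the caddy in the bay and handed the job in at about 26 s; no verdict came back. The push was about 8.5 N at the wrist, held about 1 s; after a slow release the caddy sits straight with its nose on the stop as far as the pictures show. The castors were never in view, so "trailing" rests on the distance rolled, the stop push may have come out nearer 7 N after drag, and I viewed 11 pictures against the limit of 10.

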